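# Find the latched mode key on the bench meter and release it

## Robot

A 7-joint arm with a two-finger parallel gripper is mounted at the origin on the work surface. World frame = base frame: x ahead of the robot, y to its left, z up, the work surface at z = 0. Lengths are in m, angles in rad, forces in N, time in s.
With the tool pointing down it reaches from about 0.35 to 0.9 m from the base axis. Payload 19.9 kg.
Tool frame: the origin (TCP) lies between the finger pads; the fingertips stand 19 mm ahead of it and the grasp point (between the pads) is the TCP; z points along the fingers, y is the line along which they close (so a half turn about z gives the same grasp; the last joint's range is limited). The gripper opens to 94 mm and grips with 3 to 60 N. Pads are 16 mm wide; open, the fingers measure 119 mm over their backs; the gripper's body (75 mm by 177 mm) begins 78 mm behind the grasp point.
Start: joints at [1.3, 0.417, -0.01, 1.614, 0.005, 1.111, -0.053], TCP at [0.142, -0.609, 0.194] pointing down, gripper open.
Joint ranges: [-2.81, 2.81], [-0.39, 2.02], [-1.27, 1.25], [0.06, 2.57], [-1.19, 4.33], [0.19, 2], [-2.82, 2.82]. Speed limits (rad/s): [1.89, 1.89, 2.39, 2.39, 3.01, 3.01, 3.01].

## Interface

Orientations are given as a 3x3 rotation matrix whose columns are the frame's x, y, z axes.
In Python, from rig import robot gives the robot as it stands. Calls block until the motion is done:
- robot.move_ptp(position, orientation): joint-space move of the TCP to a pose.
- robot.move_linear(position, velocity=0.15, frame=None, threshold=None): straight line of the TCP; frame=None keeps the orientation; velocity is the mean speed in m/s. With threshold (N) it stops when the force on the tool has changed by that much, and returns True; else False.
- robot.goto_joints(angles): joint-space move.
- robot.gripper_to(opening): finger opening in m; the grip force is fixed at half the most; returns when the fingers have stopped.
- robot.pause(seconds).
- robot.ik(position, orientation): joint angles nearest the present ones, or None.
- robot.get_state(): the state.
- robot.grab_frame(name): name is "side" or "top" or "wrist"; returns the picture (384x512x3 uint8, red, green, blue); there is no depth.
- robot.camera_info(name): a dict with "fx", "fy", "cx", "cy" (pixels), "dist" ([k1, k2, p1, p2, k3] as OpenCV has them; the pictures are not rectified), "rvec" (rotation vector, rad) and "tvec" (3), from world to camera coordinates, as OpenCV has them. Camera axes: x right, y down, z forward; pixel columns grow to the right and rows downward; lengths in m; the calibration is good to about 2 mm. A picture is of the moment at which its call begins: read the wrist's pose just before it. camera_info takes no time and is no camera call; for the wrist camera it gives the pose at the moment of the call.
A pose or a line that the arm cannot do raises robot.PlanningError and nothing moves.
- robot.sign_off(): hands the job in; it is judged then, once.
The state is a dict: "time": time; "qpos": joint angles; "joint_vel": joint speeds; "effort": joint torques, N m; "ee_pos": TCP position; "tool_rot": TCP orientation; "force": force on the tool from outside, world axes, zero at the start; "moment": the same for the moment, N m; "opening": finger opening in m; "grasp_force": force on a finger pad.
Only numpy, scipy, OpenCV 4.12 (cv2) and the standard library are available. Lean on these libraries where they do the work, as an engineer would, in place of code of your own. Each camera call takes 0.05 s, during which the arm holds its last target. There are 200 camera calls.

## Task

One of the four identical mode keys on the bench meter has been left latched down. Tap each key lightly with a fingertip, one after another from the robot's left to its right, to feel which one is latched; only after tapping all four, press that key firmly down to its stop and let go, so that it springs up. Do not push any of the other three keys down to its click, and leave everything standing on the meter and the bench alone.

Things in the scene. Friction and masses are not known exactly. Their poses are not given: they have to be found in the camera images.
- meter: Cream bench meter, fixed box 240 mm (its x) by 340 mm (its y); origin at the centre of its underside, x away from the robot, y to the robot's left, turned up to 0.35 rad. Flat deck 55 mm above the bench; a display ledge 65 mm deep on the far edge is 40 mm higher. Four identical dark grey square keys in a row along y, 50 mm apart, 60 mm to the robot's side of the centre.
- place1 (a point): Fixed point on the meter's deck (55 mm above the bench) under the middle of the leftmost key, counting from the robot's left (+y of the meter). Whichever key is there, its top stands 16 mm above this point when up, 13 mm when latched.
- place2 (a point): Fixed point on the meter's deck (55 mm above the bench) under the middle of the second key, counting from the robot's left (+y of the meter). Whichever key is there, its top stands 16 mm above this point when up, 13 mm when latched.
- place3 (a point): Fixed point on the meter's deck (55 mm above the bench) under the middle of the third key, counting from the robot's left (+y of the meter). Whichever key is there, its top stands 16 mm above this point when up, 13 mm when latched.
- place4 (a point): Fixed point on the meter's deck (55 mm above the bench) under the middle of the rightmost key, counting from the robot's left (+y of the meter). Whichever key is there, its top stands 16 mm above this point when up, 13 mm when latched.
- key_a_top (a point): Middle of the flat, level top (26 x 26 mm) of key a. The letters do not tell the place in the row: that differs from start to start. A key that is up starts to give at 1.5 N and sinks 1 mm for each further 1.2 N (a 3 N tap sinks it 1 to 2 mm); let go, it springs back. It clicks at 6 mm (about 9 N).
- key_a (a joint): How far key a is pressed down, in m: 0 fully up, 0.006 its click, 0.008 hard on its stop. The one latched key rests at 0.003 and is firm: it does not move under less than about 5 N; pressed to its stop (about 12 N) and let go, it unlatches and springs up to 0.
- key_b_top (a point): Middle of the flat, level top (26 x 26 mm) of key b. The letters do not tell the place in the row: that differs from start to start. A key that is up starts to give at 1.5 N and sinks 1 mm for each further 1.2 N (a 3 N tap sinks it 1 to 2 mm); let go, it springs back. It clicks at 6 mm (about 9 N).
- key_b (a joint): How far key b is pressed down, in m: 0 fully up, 0.006 its click, 0.008 hard on its stop. The one latched key rests at 0.003 and is firm: it does not move under less than about 5 N; pressed to its stop (about 12 N) and let go, it unlatches and springs up to 0.
- key_c_top (a point): Middle of the flat, level top (26 x 26 mm) of key c. The letters do not tell the place in the row: that differs from start to start. A key that is up starts to give at 1.5 N and sinks 1 mm for each further 1.2 N (a 3 N tap sinks it 1 to 2 mm); let go, it springs back. It clicks at 6 mm (about 9 N).
- key_c (a joint): How far key c is pressed down, in m: 0 fully up, 0.006 its click, 0.008 hard on its stop. The one latched key rests at 0.003 and is firm: it does not move under less than about 5 N; pressed to its stop (about 12 N) and let go, it unlatches and springs up to 0.
- key_d_top (a point): Middle of the flat, level top (26 x 26 mm) of key d. The letters do not tell the place in the row: that differs from start to start. A key that is up starts to give at 1.5 N and sinks 1 mm for each further 1.2 N (a 3 N tap sinks it 1 to 2 mm); let go, it springs back. It clicks at 6 mm (about 9 N).
- key_d (a joint): How far key d is pressed down, in m: 0 fully up, 0.006 its click, 0.008 hard on its stop. The one latched key rests at 0.003 and is firm: it does not move under less than about 5 N; pressed to its stop (about 12 N) and let go, it unlatches and springs up to 0.
- vial: Small clear screw-cap vial, 25 mm across, 45 mm tall, loose on the meter's deck near its left end, behind the key row; origin at the centre of its underside. To be left alone.
- cup: Small white plastic sample cup, 40 mm across, 32 mm tall, loose on the meter's deck near its right end, behind the key row; origin at the centre of its underside. To be left alone.
- stopper: Black rubber stopper, 26 mm across, 24 mm tall, loose on the meter's deck between the key row and the display ledge; origin at the centre of its underside. To be left alone.
- reagent: Amber bottle, 84 mm across, 170 mm tall, loose on the bench to the left; origin at the centre of its underside. To be left alone.
- beaker: Clear beaker, 72 mm across, 85 mm tall, loose on the bench to the left; origin at the centre of its underside. To be left alone.
- funnel: Green funnel standing mouth down, 72 mm across, 75 mm tall, loose on the bench to the right; origin at the centre of its underside. To be left alone.
- tray: White open tray, 100 x 140 x 30 mm, loose on the bench to the right; origin at the centre of its underside. To be left alone.

How it is judged:
On the way, in this order (a step that is already met when the one before it is completed fails the run):
1. the leftmost key is tapped (((horizontal distance between key_a_top and place1 below 0.012 m and contact force between the fingers and key_a above 0.3 N) or (horizontal distance between key_b_top and place1 below 0.012 m and contact force between the fingers and key_b above 0.3 N) or (horizontal distance between key_c_top and place1 below 0.012 m and contact force between the fingers and key_c above 0.3 N) or (horizontal distance between key_d_top and place1 below 0.012 m and contact force between the fingers and key_d above 0.3 N))), for 0.02 s.
2. the second key is tapped (((horizontal distance between key_a_top and place2 below 0.012 m and contact force between the fingers and key_a above 0.3 N) or (horizontal distance between key_b_top and place2 below 0.012 m and contact force between the fingers and key_b above 0.3 N) or (horizontal distance between key_c_top and place2 below 0.012 m and contact force between the fingers and key_c above 0.3 N) or (horizontal distance between key_d_top and place2 below 0.012 m and contact force between the fingers and key_d above 0.3 N))), for 0.02 s.
3. the third key is tapped (((horizontal distance between key_a_top and place3 below 0.012 m and contact force between the fingers and key_a above 0.3 N) or (horizontal distance between key_b_top and place3 below 0.012 m and contact force between the fingers and key_b above 0.3 N) or (horizontal distance between key_c_top and place3 below 0.012 m and contact force between the fingers and key_c above 0.3 N) or (horizontal distance between key_d_top and place3 below 0.012 m and contact force between the fingers and key_d above 0.3 N))), for 0.02 s.
4. the rightmost key is tapped (((horizontal distance between key_a_top and place4 below 0.012 m and contact force between the fingers and key_a above 0.3 N) or (horizontal distance between key_b_top and place4 below 0.012 m and contact force between the fingers and key_b above 0.3 N) or (horizontal distance between key_c_top and place4 below 0.012 m and contact force between the fingers and key_c above 0.3 N) or (horizontal distance between key_d_top and place4 below 0.012 m and contact force between the fingers and key_d above 0.3 N))), for 0.02 s.
5. the latched key is released, all four keys are up (value of joint each of key_a, key_b, key_c, key_d below 0.0015 m), for 0.2 s.
At the end, for the whole second after the job is handed in: All four keys stand fully up (within 1.5 mm), after all four were touched in order from left to right and the latched one then released; no loose thing has moved by more than 15 mm (all of step 5 and distance of each of vial, cup, stopper, reagent, beaker, funnel, tray from where it was at the start of the episode below 0.015 m).
It fails at once if a key that was up is pressed down to its click (beyond 6 mm) (value of joint any of key_a, key_b, key_d above 0.006 m).
It fails at once if a loose bystander is moved, lifted or tipped (more than 15 mm or 0.3 rad) (distance of any of vial, cup, stopper, reagent, beaker, funnel, tray from where it was at the start of the episode above 0.015 m or angle between any of vial, cup, stopper, reagent, beaker, funnel, tray's own z axis and vertical above 0.3 rad).
It also fails if it takes over 53 s, if anything falls off the work surface, if the arm or the gripper's body presses on something with over 40 N, if the wrist force passes 120 N, or if a joint passes its speed limit or range.

## Working session

There is one attempt and no reset: what is moved stays moved. The work goes in short steps, each a Python script; the robot and the scene stay as the last script left them, time stands still between calls to the robot, and variables do not carry over. Pictures are saved under pics/ and viewed, at most 10 in all, crops included, and the job is handed in when it is done.

```bash
ls; mkdir -p pics
python3 - <<'E'
from rig import robot
import cv2
for n in("top","side"):
    cv2.imwrite(f"pics/{n}0.png",robot.grab_frame(n)[:,:,::-1]); print({k:v for k,v in robot.camera_info(n).items()})
s=robot.get_state();print(s['time'],s['force'],s['opening'])
E
```

```text
pics
{'fx': 420.40577980343255, 'fy': 420.40577980343255, 'cx': 251.92743515040996, 'cy': 188.0358196053185, 'dist': array([0.04274532, 0.        , 0.        , 0.        , 0.        ]), 'rvec': array([ 2.08919162, -2.12796137,  0.23100997]), 'tvec': array([-0.00406904,  0.55553977,  1.26820393])}
{'fx': 405.2169410253885, 'fy': 405.2169410253885, 'cx': 261.231096876365, 'cy': 189.15436100214706, 'dist': array([0.01605928, 0.        , 0.        , 0.        , 0.        ]), 'rvec': array([ 2.32588519, -0.40435502,  0.16076436]), 'tvec': array([-0.50887467,  0.18121527,  0.9813344 ])}
0.1 [-0.08901029 -0.54994424  0.32366663] 0.09420348180862079
```

View pics/top0.png

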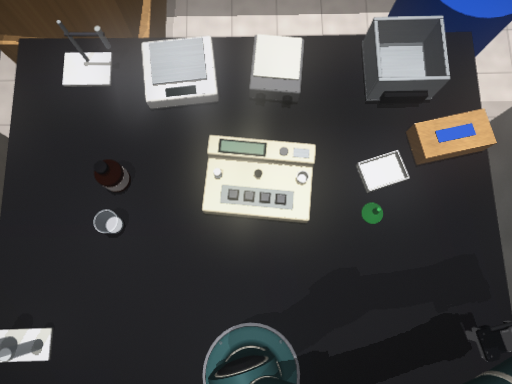

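View pics/side0.png

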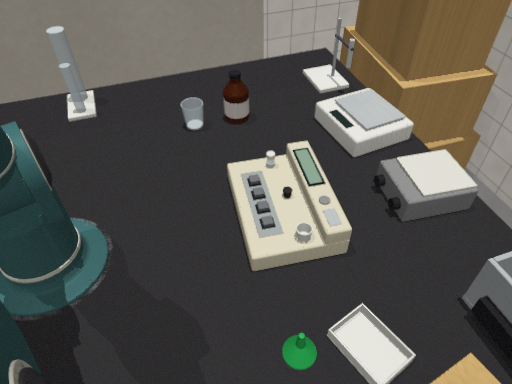

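The top view shows four keys at about (233,195), (249,197), (265,198) and (281,199). The side view agrees, and there is clear space above the key row. Next I'll compute the key positions and go above them.

```bash
cat > h.py <<'E'
from rig import robot
import cv2, numpy as np
def ray(uv,ci,z):
    K=np.array([[ci['fx'],0,ci['cx']],[0,ci['fy'],ci['cy']],[0,0,1]])
    p=cv2.undistortPoints(np.array(uv,float).reshape(-1,1,2),K,ci['dist']).reshape(-1,2)
    R=cv2.Rodrigues(ci['rvec'])[0]; C=-R.T@ci['tvec']
    d=np.c_[p,np.ones(len(p))]@R
    return C+d*((z-C[2])/d[:,2])[:,None]
def keys(img,x0,x1,y0,y1,amin,amax,thr=90):
    g=img.max(2); m=np.zeros_like(g); m[y0:y1,x0:x1]=(g[y0:y1,x0:x1]<thr)*255
    n,l,s,c=cv2.connectedComponentsWithStats(m)
    return [(tuple(c[i].round(1)),s[i].tolist()) for i in range(1,n) if amin<s[i][4]<amax]
E
python3 - <<'E'
from h import *
im=cv2.imread('pics/top0.png')
for t in(70,90,110):
    k=sorted(keys(im,222,293,185,209,25,200,t)); print(t,k)
    if len(k)==4: print(ray([a[0] for a in k],robot.camera_info('top'),.07).round(4))
E
```

```text
70 []
90 []
110 [((np.float64(264.4), np.float64(199.6)), [260, 193, 10, 10, 32]), ((np.float64(280.1), np.float64(200.4)), [275, 194, 11, 11, 35])]
```

Run:
```python
from h import *
P=ray([(233,195),(249,197),(265,198),(281,199)],robot.camera_info('top'),.07); print(P.round(3))
s=robot.get_state(); print(s['tool_rot'].round(2))
d=P[0]-P[3]; d/=np.linalg.norm(d); c=P.mean(0)
best=None
for sg in(1,-1):
    y=sg*d; z=np.array([0,0,-1.]); R=np.c_[np.cross(y,z),y,z]
    q=robot.ik(c+[-.02,0,.2],R); print(sg,q)
    if q is None: continue
    e=np.abs(np.array(q)-s['qpos']).max()
    if best is None or e<best[0]: best=(e,R)
R=best[1]; np.save('R.npy',R)
robot.move_linear(s['ee_pos']+[0,0,.09],.2)
robot.gripper_to(0)
robot.move_ptp(c+[-.02,0,.2],R)
ci=robot.camera_info('wrist'); im=robot.grab_frame('wrist'); np.save('ci.npy',ci,allow_pickle=True)
cv2.imwrite('pics/w1.png',im[:,:,::-1]); s=robot.get_state(); print(s['time'],s['ee_pos'],s['force'],s['opening'])
K=np.array([[ci['fx'],0,ci['cx']],[0,ci['fy'],ci['cy']],[0,0,1]])
print(cv2.projectPoints(P,ci['rvec'],ci['tvec'],K,ci['dist'])[0].reshape(-1,2).round())
```

```text
[[ 0.532  0.045  0.07 ]
 [ 0.525 -0.005  0.07 ]
 [ 0.521 -0.054  0.07 ]
 [ 0.517 -0.104  0.07 ]]
[[ 0.97  0.23 -0.  ]
 [ 0.23 -0.97  0.  ]
 [-0.   -0.   -1.  ]]
1 [ 0.81175429  0.22587726 -0.93513824  1.78807467  0.19282213  1.22394543
  1.29043536]
-1 [ 0.59000305  0.17718214 -0.66555134  1.79365097  0.1165787   1.2102717
 -1.78302381]
4.5917 [ 0.50352412 -0.03019011  0.26990173] [-0.63987606  0.70475385  0.50790348] 0.00019957896114277036
[[317. 186.]
 [278. 185.]
 [238. 186.]
 [198. 187.]]
```

View pics/w1.png

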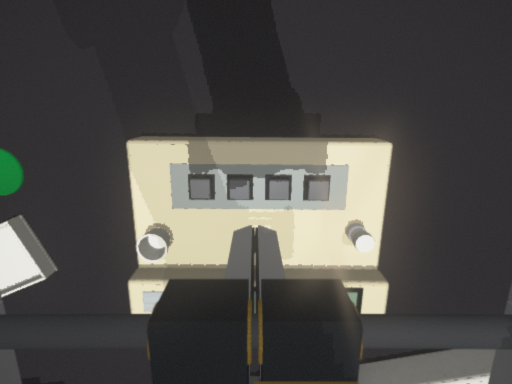

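The wrist view shows the four key tops at about (201,189), (239.5,188.5), (279,189) and (318,189.5). Image left is the robot's right, and these match the projected estimate. I'll tap the leftmost key first.

```bash
cat >> h.py <<'E'
def tap(i,P,thr=1.7):
    p=P[i]; robot.move_linear([p[0],p[1],.071+.019+.010],.12)
    robot.pause(.15); f0=robot.get_state()['force'][2]
    hit=robot.move_linear([p[0],p[1],.055+.0115+.019],.01,threshold=thr)
    s=robot.get_state(); tip=s['ee_pos'][2]-.019-.055
    robot.pause(.1); s2=robot.get_state()
    print(i+1,hit,'tip mm',round(tip*1e3,2),round((s2['ee_pos'][2]-.074)*1e3,2),'dF',(s['force'][2]-f0).round(2),(s2['force'][2]-f0).round(2),'xy',s['ee_pos'][:2],'t',s2['time'],flush=True)
    robot.move_linear([p[0],p[1],.105],.08)
E
python3 - <<'E'
from h import *
ci=np.load('ci.npy',allow_pickle=True).item()
P=ray([(318,189.5),(279,189),(239.5,188.5),(201,189)],ci,.07); print(P.round(4),np.linalg.norm(np.diff(P,axis=0),axis=1))
np.save('P.npy',P); R=np.load('R.npy')
robot.move_ptp([P[0][0],P[0][1],.14],R)
tap(0,P)
E
```

```text
[[ 0.5361  0.0459  0.07  ]
 [ 0.5302 -0.0032  0.07  ]
 [ 0.5243 -0.0528  0.07  ]
 [ 0.5198 -0.1014  0.07  ]] [0.04938541 0.05001738 0.0487488 ]
1 False tip mm 11.57 11.55 dF -0.09 -0.68 xy [0.53611682 0.04584863] t 7.5833
```

No contact down to 11.5 mm, so I'll look from the side with the fingertip held low.

Run:
```python
from h import *
P=np.load('P.npy'); p=P[0]
robot.move_linear([p[0],p[1],.0862],.05,threshold=1.7)
ims=[]
for n in("side","wrist"):
    ims.append(robot.grab_frame(n)[:,:,::-1])
ci=robot.camera_info('wrist');print(robot.get_state()['ee_pos'],robot.get_state()['force'])
a=cv2.resize(ims[0][140:250,210:350],(560,440),interpolation=cv2.INTER_CUBIC)
cv2.imwrite('pics/s2.png',a); cv2.imwrite('pics/w2.png',ims[1])
```

```text
[0.53617478 0.04598577 0.08630731] [-0.88987282 -0.64674562  0.7418796 ]
```

View pics/s2.png

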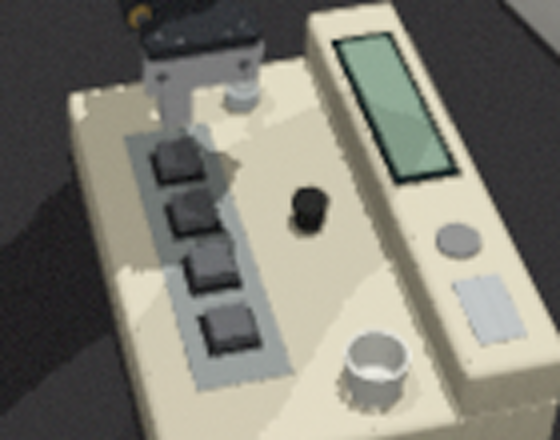

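View pics/w2.png

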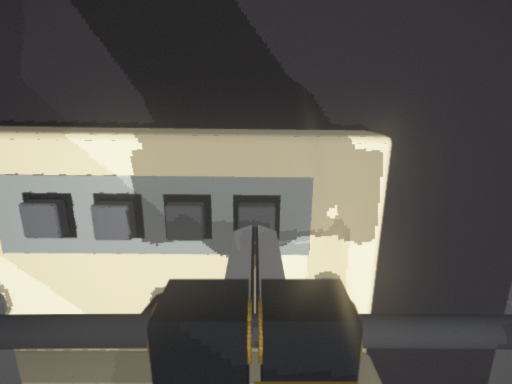

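The side crop shows the fingertip at the far-left edge of key 1, about (180,125), with the key centre at (180,160). I'll compare that with the projected tip.

Run:
```python
from h import *
def proj(X,ci):
    K=np.array([[ci['fx'],0,ci['cx']],[0,ci['fy'],ci['cy']],[0,0,1]])
    return cv2.projectPoints(np.array(X,float).reshape(-1,3),ci['rvec'],ci['tvec'],K,ci['dist'])[0].reshape(-1,2)
s=robot.get_state(); P=np.load('P.npy')
c=robot.camera_info('side'); w=robot.camera_info('wrist')
e=s['ee_pos']
for d in(.0,.01,.019): print('tip',d,((proj(e-[0,0,d],c)-[210,140])*4).round(),proj(e-[0,0,d],w).round())
print('keys',((proj(P,c)-[210,140])*4).round().tolist(),proj(P,w).round().tolist())
# side-view rays of key tops; wrist near view rays
print(ray(np.array([(178,160),(194,211),(213,262),(230,325)])/4+[210,140],c,.07).round(4))
print(ray([(257,220),(186,220),(112,222),(42,220)],w,.07).round(4)); print(-cv2.Rodrigues(w['rvec'])[0].T@w['tvec'])
```

```text
tip 0.0 [[175. 137.]] [[256. 232.]]
tip 0.01 [[176. 148.]] [[256. 226.]]
tip 0.019 [[176. 158.]] [[256. 221.]]
keys [[176.0, 155.0], [192.0, 206.0], [209.0, 261.0], [229.0, 318.0]] [[256.0, 223.0], [185.0, 222.0], [112.0, 221.0], [41.0, 221.0]]
[[ 0.5361  0.0411  0.07  ]
 [ 0.5303 -0.0077  0.07  ]
 [ 0.5266 -0.0543  0.07  ]
 [ 0.5187 -0.1066  0.07  ]]
[[ 0.5342  0.0467  0.07  ]
 [ 0.5292 -0.0022  0.07  ]
 [ 0.5253 -0.0532  0.07  ]
 [ 0.5189 -0.1004  0.07  ]]
[0.45799281 0.05287953 0.27842572]
```

The position agrees, but the closed fingertips end short of the nominal 19 mm. I'll descend further, guarded by force.

```bash
sed -i '/^def tap/,$d' h.py
cat >> h.py <<'E'
def tap(i,P,zs,zf,thr=2.0):
    p=P[i]; robot.move_linear([p[0],p[1],zs],.12)
    robot.pause(.15); f0=robot.get_state()['force'][2]
    hit=robot.move_linear([p[0],p[1],zf],.01,threshold=thr)
    s=robot.get_state(); robot.pause(.1); s2=robot.get_state()
    print(i+1,hit,'z mm',(s['ee_pos'][2]*1e3).round(2),(s2['ee_pos'][2]*1e3).round(2),'dF',(s['force'][2]-f0).round(2),(s2['force'][2]-f0).round(2),'t',s2['time'],flush=True)
    robot.move_linear([p[0],p[1],s['ee_pos'][2]+.012],.08)
    return hit
E
python3 - <<'E'
from h import *
tap(0,np.load('P.npy'),.0865,.06)
E
```

```text
1 False z mm 60.02 60.0 dF 0.21 0.37 t 11.9
```

Run:
```python
from h import *
ims=[robot.grab_frame(n)[:,:,::-1] for n in("side","wrist")]
s=robot.get_state();print(s['ee_pos'],s['force'],s['opening'])
a=cv2.resize(ims[0][120:230,220:320],(500,550),interpolation=cv2.INTER_CUBIC)
b=cv2.resize(ims[1][150:310,180:330],(300,320))
o=np.zeros((550,800,3),np.uint8);o[:,:500]=a;o[:320,500:]=b
cv2.imwrite('pics/s3.png',o)
```

```text
[0.5361204  0.04572546 0.07211971] [-0.55443227 -0.9441235   0.24628527] 0.0005672833331873663
```

View pics/s3.png

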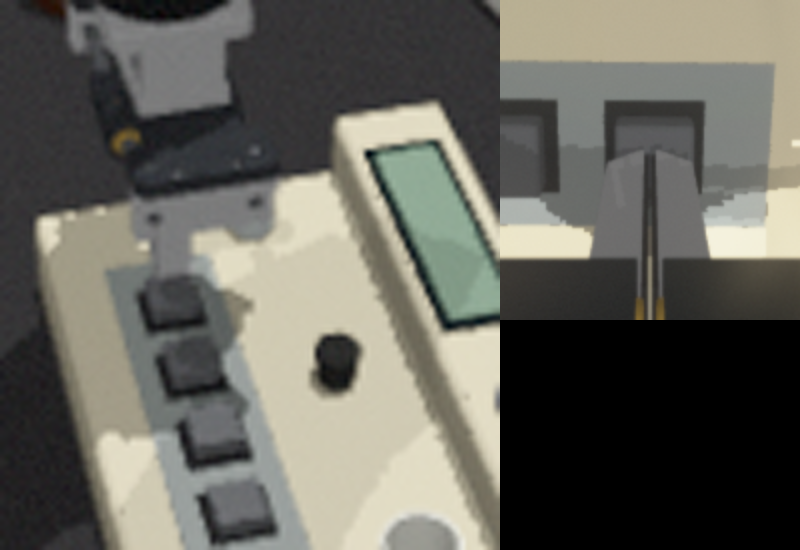

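Both crops put the closed fingertip a few mm behind the TCP and still just above key 1, at crop (170,285). I'll keep descending under force guard.

Run:
```python
from h import *
tap(0,np.load('P.npy'),.0625,.046)
```

```text
1 True z mm 58.15 58.24 dF 3.46 3.03 t 13.4917
```

Contact with key 1 at TCP z = 58.2 mm. Now the other three.

Run:
```python
from h import *
P=np.load('P.npy')
for i in(1,2,3):
    robot.move_linear([*P[i-1][:2],.076],.1); robot.move_linear([*P[i][:2],.076],.12)
    if not tap(i,P,.0625,.053): break
```

```text
2 True z mm 58.0 58.1 dF 2.46 1.71 t 15.6583
3 True z mm 57.99 58.09 dF 2.42 2.61 t 17.8333
4 True z mm 56.07 56.18 dF 5.38 4.73 t 20.1
```

Key 4 stands 2 mm lower and is firm, so it's the latched one. I'll press it to its stop.

Run:
```python
from h import *
P=np.load('P.npy');p=P[3]
robot.move_linear([p[0],p[1],.060],.1); robot.pause(.15)
h=robot.move_linear([p[0],p[1],.0485],.015,threshold=18); s=robot.get_state(); print(h,s['ee_pos'],s['force'])
robot.pause(.1); print(robot.get_state()['ee_pos'][2])
robot.move_linear([p[0],p[1],.072],.06); robot.pause(.4)
tap(3,P,.0625,.053)
```

```text
True [ 0.52003925 -0.10141862  0.05128404] [-4.4920198   0.33659718 14.59710721]
0.051283772300540334
4 True z mm 58.15 58.22 dF 2.43 2.28 t 23.4583
```

Key 4 reached its stop. A light re-tap now meets it at 58.2 mm, the same as the other keys, so it is up.

Run:
```python
from h import *
P=np.load('P.npy');p=P[3]
robot.move_linear([p[0],p[1],.15],.15); robot.pause(.3); print(robot.sign_off())
```

```text
the job is handed in; nothing more can be done
None
```

I tapped all four keys from left to right. The rightmost was the latched one, so I pressed it to its stop and let go; a light re-tap found it level with the others, and I handed the job in (no verdict was shown).

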